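# Slant the wash paddle out of its drawer and hold it over the basin

### The arm

A 6-joint arm with a two-finger parallel gripper is mounted at the origin on the work surface. World frame = base frame: x ahead of the robot, y to its left, z up, the work surface at z = 0. Lengths are in m, angles in rad, forces in N, time in s.
With the tool pointing down it reaches from about 0.3 to 0.85 m from the base axis. Payload 4.2 kg.
Tool frame: the origin (TCP) lies midway between the tips of the shut fingers; the grasp point (between the pads) lies 19 mm behind it (arm.pinch_z is the distance from the TCP to the grasp point, in m); z points along the fingers, x is the direction in which the jaws open and shut, and the axes are right-handed (so a half turn about z gives the same grasp; the last joint's range is limited). The gripper opens to 91 mm and grips with 3 to 60 N. Pads are 32 mm wide; open, the fingers measure 118 mm over their backs; the gripper's body (76 mm by 178 mm) begins 60 mm behind the grasp point.
Start: joints at [1.27, 0.32, 1.565, -0, 1.257, -0.02], TCP at [0.159, 0.552, 0.181] pointing down, gripper open.
Joint ranges: [-3.11, 3.11], [-0.84, 2.01], [0.21, 2.61], [-1.34, 4.49], [0.05, 2.63], [-2.56, 2.56]. Speed limits (rad/s): [2.57, 2.57, 3.14, 3.14, 3.14, 3.14].

### API

Orientations are given as a rotation vector (axis times angle).
In Python, from cell import arm gives the robot as it stands. Calls block until the motion is done:
- arm.move_pose(position, orientation): joint-space move of the TCP to a pose.
- arm.move_straight(position, ori=None, velocity=0.15): straight line of the TCP; ori=None keeps the orientation; velocity is the mean speed in m/s.
- arm.movej(angles): joint-space move.
- arm.gripper_to(opening, effort=None): finger opening in m; effort is the grip in N (None keeps the last); returns when the fingers have stopped.
- arm.dwell(seconds).
- arm.solve_ik(position, orientation): joint angles nearest the present ones, or None.
- arm.read_state(): the state.
- arm.read_camera(name): name is "scene" or "top" or "wrist"; returns (picture, depth): 384x512x3 uint8, red, green, blue; 384x512 float32, m along the optical axis (not along the pixel's ray), 0 where there is no reading.
- arm.camera_params(name): a dict with "fovy" (degrees; the focal length in pixels is half the picture's height over the tangent of half this angle, whatever the lens; pixels are square), "cx", "cy" (the principal point, pixels), "k1" (the pictures are not rectified: a ray, as slopes to the right and down, at radius r is drawn at 1 + k1 r^2 times it, then the intrinsics apply), "R" (3x3) and "t" (3): a world point X has camera coordinates R X + t. Camera axes: x right, y down, z forward; pixel columns grow to the right and rows downward; lengths in m; the calibration is good to about 2 mm. A picture is of the moment at which its call begins: read the wrist's pose just before it. camera_params takes no time and is no camera call; for the wrist camera it gives the pose at the moment of the call.
A pose or a line that the arm cannot do raises arm.Unreachable and nothing moves.
- arm.close_job(): hands the job in, once; it reports no verdict.
The state is a dict: "time": time; "joints": joint angles; "joint_velocities": joint speeds; "joint_efforts": joint torques, N m; "tool_pos": TCP position; "eef_rot": TCP orientation; "wrist_force": force on the tool from outside, world axes, zero at the start; "torque": the same for the moment, N m; "gripper_width": finger opening in m.
Only numpy, scipy, OpenCV 4.12 (cv2) and the standard library are available. Lean on these libraries where they do the work, as an engineer would, in place of code of your own. Each camera call takes 0.05 s, during which the arm holds its last target.

### The job

Pull the drawer of the low cabinet out to its stop. The wooden wash paddle lying in it is longer than the opening, so take it by the handle, tip the handle end up over the drawer front while the blade is still under the cabinet roof, and draw it out slantwise. Finish with the paddle held still in the gripper (do not put it down), its blade over the middle of the basin and all of it a good hand's breadth above the rim, with the drawer left open and the basin and the other things not pushed about.

Things in the scene. Friction and masses are not known exactly. Their poses are not given: they have to be found in the camera images.
- cabinet: low fixed cabinet, 290 mm deep (its x), 194 wide (y), 108 high, sides 8 thick, white sides and wooden roof; origin under its centre, its x axis points from front to back, so the drawer comes out along its -x; front edge of the roof at x = -145, roof from z = 100 to 108. It stands to the robot's left with the front turned to the robot's right (world -y), give or take 10 degrees
- mouth (a point): middle of the lower front edge of the cabinet's roof (cabinet x -145, z 100 mm); axes as the cabinet's
- drawer (a joint): how far the drawer is pulled out, m: 0 shut, 0.130 at its stop; starts at 0 to 0.012. Sliding friction about 1 to 3 N, stays where it is left. Measured from the cabinet origin with the drawer shut: floor top at z = 26 mm, inside 267 long (x -145 to 122) and 168 wide (y -84 to 84), side and back walls up to z = 60, front panel x -157 to -145, full width, top at z = 80. At the stop 130 mm of the drawer lie open between roof edge and front panel
- drawer_handle (a point): middle of the drawer's bar handle: a level round steel bar (11 mm thick, 110 long, on two stems 47 mm either side of the middle along the cabinet's y) 35 mm in front of the front panel and 74 mm above the table; moves with the drawer; axes as the cabinet's. Can be pinched from above with one finger behind the bar
- paddle: wooden wash paddle, 240 mm long, about 60 to 130 g, lying flat on the drawer floor along the drawer, handle end towards the drawer front, hidden until the drawer is opened and carried along by it (it may slide back up to 25 mm in the drawer). Origin under the middle of its length; x runs from handle to blade, z up. Handle: bar 26 wide (y), 22 thick, x -120 to +24; blade: 60 wide, 8 thick, x +24 to +120; undersides level (z = 0)
- handle_end (a point): centre of the paddle's handle end face, x -120, z 11 mm in the paddle's frame
- blade_mid (a point): middle of the paddle's blade, x +72, z 4 mm in the paddle's frame
- blade_tip (a point): middle of the blade's far end, x +120, z 4 mm in the paddle's frame
- basin: round green plastic wash basin, 260 mm across the rim, 90 high, loose, 0.5 kg, empty; origin under its centre
- basin_rim (a point): centre of the basin's mouth, at the height of the rim, 90 mm above its underside
- spray: bystander: clear spray bottle, 68 mm thick, 198 high, origin under its centre, upright
- canister: bystander: squat steel canister with hinged lid shut, 96 mm thick, 90 high, origin under its centre
- jar: bystander: jar with cap, 72 mm thick, 110 high, origin under its centre
- soap: bystander: bar of soap lying flat, 55 x 85 x 28 mm, origin under its centre
- brush: bystander: scrubbing brush, 50 x 110 x 35 mm, lying on the rear half of the cabinet roof, origin under its centre
- clip_post: bystander: fixed steel post with a spring clip, 90 mm square foot, 242 high, origin under the foot

How it is judged:
By the outcome, as a careful person would: the job done as asked, in the order asked, and still so for the second after the job is handed in, while the arm keeps its last pose, push and grip.
It also fails if it takes over 59 s, if anything falls off the work surface, if the arm or the gripper's body presses on something with over 40 N, if the wrist force passes 120 N, or if a joint passes its speed limit or range.

## Working session

There is one attempt and no reset: what is moved stays moved. The work goes in short steps, each a Python script; the robot and the scene stay as the last script left them, time stands still between calls to the robot, and variables do not carry over. Pictures are saved under pics/ and viewed, and the job is handed in when it is done.

```bash
ls; mkdir -p pics; cat > h.py <<'E'
import numpy as np, cv2
from cell import arm
from scipy.spatial.transform import Rotation as Rn
def snap(name,fn):
    p=arm.camera_params(name); im,d=arm.read_camera(name)
    cv2.imwrite('pics/'+fn+'.png',im[:,:,::-1]); np.savez('pics/'+fn+'.npz',im=im,d=d,**{k:np.array(v) for k,v in p.items()})
    return im,d,p
def cloud(im,d,p):
    H,W=d.shape; f=H/2/np.tan(np.radians(float(p['fovy']))/2)
    K=np.array([[f,0,float(p['cx'])],[0,f,float(p['cy'])],[0,0,1]])
    u,v=np.meshgrid(np.arange(W),np.arange(H))
    pts=np.stack([u,v],-1).reshape(-1,1,2).astype(float)
    n=cv2.undistortPoints(pts,K,np.array([float(p['k1']),0,0,0]),None,None).reshape(H,W,2)
    c=np.dstack([n*d[...,None],d])
    X=(c-np.array(p['t']))@np.array(p['R'])
    X[d<=0]=np.nan
    return X
E
python3 - <<'E'
from h import *
for n in ['scene','top','wrist']:
    im,d,p=snap(n,n+'0'); print(n,p['fovy'],p['k1'],p['cx'],p['cy'],(-np.array(p['R']).T@p['t']).round(3),(d>0).mean())
s=arm.read_state(); print({k:np.round(v,3) for k,v in s.items()})
E
```

```text
pics
scene 57.791081043813186 -0.06358744029871038 246.20789098423896 194.05615884775145 [ 0.929 -0.524  0.665] 0.9959513346354166
top 43.90863501512996 -0.030411559073494222 255.35456799728252 192.7541568028661 [0.51  0.106 1.397] 0.9960123697916666
wrist 58.562855457235635 -0.05218163495078042 256.62375618519434 187.92969944936848 [0.089 0.572 0.384] 0.9959309895833334
{'time': np.float64(0.15), 'joints': array([ 1.27 ,  0.32 ,  1.565, -0.   ,  1.257, -0.02 ]), 'joint_velocities': array([-0.   , -0.003, -0.003, -0.001, -0.001, -0.001]), 'joint_efforts': array([ -0.   , -41.277, -23.216,   0.073,   0.043,  -0.   ]), 'tool_pos': array([0.159, 0.552, 0.181]), 'eef_rot': array([ 2.510e+00,  1.888e+00, -2.000e-03]), 'wrist_force': array([-0.382,  0.189, -0.893]), 'torque': array([-0.022, -0.011,  0.041]), 'gripper_width': np.float64(0.092)}
```

View pics/scene0.png

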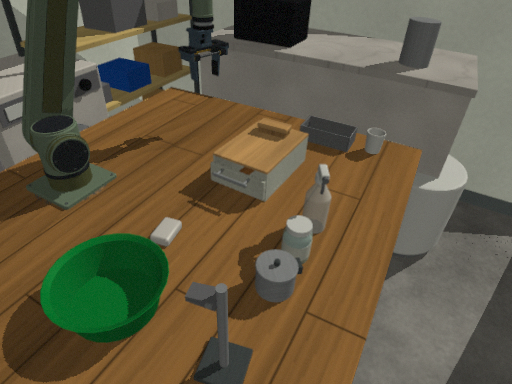

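View pics/top0.png

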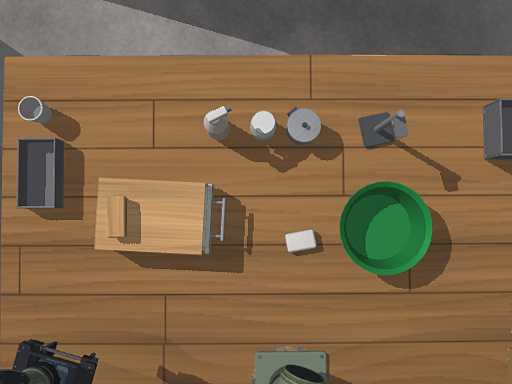

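View pics/wrist0.png

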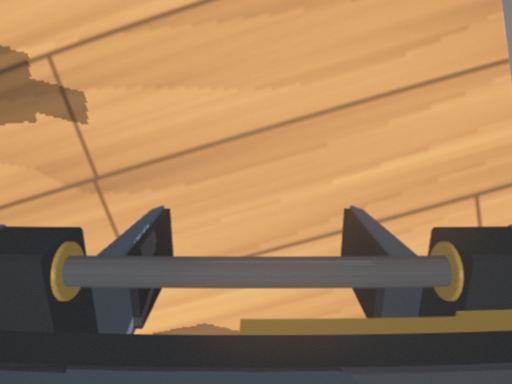

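The top view shows the cabinet roof at cols 95–213 with its front facing right (-y) and the bar handle at (223,219). The basin is at (386,228) and the soap at (301,241). The other things stand along row ~125. Next I'll measure them.

```bash
cat > m.py <<'E'
from h import *
z=np.load('pics/top0.npz'); X=cloud(z['im'],z['d'],z)
hsv=cv2.cvtColor(z['im'],cv2.COLOR_RGB2HSV)
H=X[...,2]
print('table z',np.nanmedian(H[300:330,150:350]))
m=(abs(H-.108)<.006); m[:, :90]=0; m[:,230:]=0; m[:170]=0; m[265:]=0
m2=m.astype(np.uint8); n,l,st,c=cv2.connectedComponentsWithStats(m2); k=1+np.argmax(st[1:,4]); P=X[l==k][:,:2]; print('roof',len(P),np.nanmean(X[l==k],0))
# exclude; min area rect
r=cv2.minAreaRect((P*1000).astype(np.float32)); print(r, cv2.boxPoints(r))
# bar
m=(abs(H-.079)<.008); m[:,:214]=0; m[:,232:]=0; m[:185]=0;m[255:]=0
P=X[m]; print('bar',len(P),P.mean(0),P.min(0),P.max(0)); 
r=cv2.minAreaRect((P[:,:2]*1000).astype(np.float32)); print(r)
# front panel top
m=(abs(H-.080)<.004); m[:,:200]=0; m[:,218:]=0; m[:175]=0;m[262:]=0
P=X[m]; print('panel',len(P),P.mean(0)); print(cv2.minAreaRect((P[:,:2]*1000).astype(np.float32)))
g=(hsv[...,0]>45)&(hsv[...,0]<80)&(hsv[...,1]>150); 
m=g&(abs(H-.09)<.006); P=X[m]; 
print('basin rim',len(P),cv2.minEnclosingCircle((P[:,:2]*1000).astype(np.float32)))
for nm,(a,b,c0,d) in dict(spray=(95,145,200,236),jar=(105,142,248,280),can=(100,146,284,325),post=(105,150,357,412),soap=(225,256,282,320)).items():
    Q=X[a:b,c0:d].reshape(-1,3); Q=Q[Q[:,2]>.015]; print(nm,Q.min(0).round(3),Q.max(0).round(3))
E
python3 m.py
```

```text
table z 0.0005066286230843278
roof 6747 [0.496086   0.37361057 0.10811041]
((496.0159912109375, 385.7611083984375), (292.85791015625, 194.94717407226562), 86.89244079589844) [[390.74774 244.83156]
 [585.40826 234.26338]
 [601.28424 526.6907 ]
 [406.62372 537.25885]]
bar 206 [0.48555977 0.1911403  0.07848664] [0.42705444 0.18183425 0.07173773] [0.54321392 0.21315813 0.08635239]
((485.1634216308594, 197.48727416992188), (31.067846298217773, 116.15970611572266), 89.8229751586914)
panel 282 [0.48639332 0.22805358 0.07992421]
((487.75775146484375, 220.91001892089844), (31.373920440673828, 193.08349609375), 88.74691009521484)
basin rim 1096 ((459.33758544921875, -260.16510009765625), 128.69863891601562)
spray [0.717 0.16  0.016] [0.782 0.238 0.205]
jar [0.714 0.042 0.015] [0.781 0.113 0.117]
can [ 0.701 -0.086  0.017] [0.798 0.009 0.096]
post [ 0.691 -0.303  0.015] [ 0.792 -0.209  0.247]
soap [ 0.391 -0.077  0.016] [0.454 0.013 0.037]
```

```bash
cat > geo.py <<'E'
from h import *
O=np.array([.496,.3858,0]); a=np.array([.0543,.9985,0]); a/=np.linalg.norm(a); b=np.array([-a[1],a[0],0]) # cab x,y
def W(x,y,z): return O+a*x+b*y+np.array([0,0,z])
def C(P): D=np.asarray(P)-O; return np.stack([D@a,D@b,D[...,2]],-1)
def rv(xax,zax):
    return Rn.from_matrix(np.stack([xax,np.cross(zax,xax),zax],1)).as_rotvec()
down=np.array([0,0,-1.])
E
python3 - <<'E'
from geo import *
z=np.load('pics/top0.npz'); X=cloud(z['im'],z['d'],z); c=C(X)
m=(c[...,0]<-.175)&(c[...,0]>-.23)&(abs(c[...,1])<.04)&(c[...,2]>.06)
P=c[m]; print(len(P),P.min(0),P.max(0),np.median(P,0)); q=c[(c[...,0]<-.17)&(c[...,0]>-.23)&(abs(c[...,1])<.09)&(c[...,2]>.065)]; print(q[:,1].min(),q[:,1].max())
# bar direction
s=q[q[:,0]<-.188]; print(np.polyfit(s[:,1],s[:,0],1))
for s in (1,-1):
    for z_ in (.2,.055):
        for x in (-.2,-.33): print(s,z_,arm.solve_ik(W(x,0,z_),rv(s*a,down)))
    for x in (-.24,): print('g',s,arm.solve_ik(W(x,0,.03),rv(s*b,down)))
E
```

```text
115 [-0.203251   -0.03872098  0.0726683 ] [-0.19265842  0.03882746  0.08635239] [-0.19805299  0.00021939  0.07850128]
-0.058033116583977314 0.05826631003023913
[-0.00316364 -0.19768055]
1 0.2 [ 3.44146977e-01  2.20423780e-01  1.65603932e+00 -4.44089210e-16
  1.26512956e+00 -1.17232129e+00]
1 0.2 [ 9.33038344e-02  1.59248154e-01  1.73478520e+00 -4.44089210e-16
  1.24755930e+00 -1.42316443e+00]
1 0.055 [ 3.44146977e-01  3.50407312e-01  1.87181713e+00 -4.44089210e-16
  9.19368216e-01 -1.17232129e+00]
1 0.055 [ 9.33038344e-02  2.97943454e-01  1.95598016e+00 -4.44089210e-16
  8.87669042e-01 -1.42316443e+00]
g 1 None
-1 0.2 [ 3.44146977e-01  2.20423780e-01  1.65603932e+00 -4.44089210e-16
  1.26512956e+00  1.96927136e+00]
-1 0.2 [ 9.33038344e-02  1.59248154e-01  1.73478520e+00 -4.44089210e-16
  1.24755930e+00  1.71842822e+00]
-1 0.055 [ 3.44146977e-01  3.50407312e-01  1.87181713e+00 -4.44089210e-16
  9.19368216e-01  1.96927136e+00]
-1 0.055 [ 9.33038344e-02  2.97943454e-01  1.95598016e+00 -4.44089210e-16
  8.87669042e-01  1.71842822e+00]
g -1 [ 2.71063320e-01  3.61428920e-01  1.93509077e+00 -8.88178420e-16
  8.45072961e-01  3.25391378e-01]
```

```bash
python3 - <<'E'
from geo import *
def st(t):
    s=arm.read_state(); print(t,round(float(s['time']),2),C(s['tool_pos']).round(4),'F',np.round(s['wrist_force'],1),'w',round(float(s['gripper_width']),4))
o=rv(a,down)
arm.move_pose(W(-.198,0,.16),o); st('above')
arm.gripper_to(.026,30); st('preopen')
arm.move_straight(W(-.198,0,.056),velocity=.12); st('down')
arm.gripper_to(0,30); st('grip')
arm.move_straight(W(-.318,0,.056),velocity=.08); st('pull')
for x in (-.321,-.324,-.327):
    arm.move_straight(W(x,0,.056),velocity=.03); st(x)
    if abs(arm.read_state()['wrist_force'][1])>12: break
snap('scene','scene1')
E
```

```text
above 1.93 [-0.1973  0.0002  0.1601] F [-0.1 -0.3 -0.7] w 0.0913
preopen 3.01 [-0.198 -0.     0.16 ] F [ 0.4 -0.1 -0.3] w 0.0261
down 4.03 [-0.1977 -0.0006  0.0566] F [0.8 0.4 0. ] w 0.0262
grip 4.58 [-0.198  -0.      0.0561] F [-0.5 -0.2  0.5] w 0.0004
pull 6.22 [-0.3177 -0.      0.056 ] F [-0.1  0.2 -0.3] w 0.0004
-0.321 6.47 [-0.321  0.     0.056] F [ 0.5 -0.5  0.5] w 0.0004
-0.324 6.72 [-0.3242  0.      0.056 ] F [-0.4  0.3  0.3] w 0.0005
-0.327 6.97 [-0.3272  0.      0.056 ] F [0.1 0.5 0.2] w 0.0005
```

View pics/scene1.png

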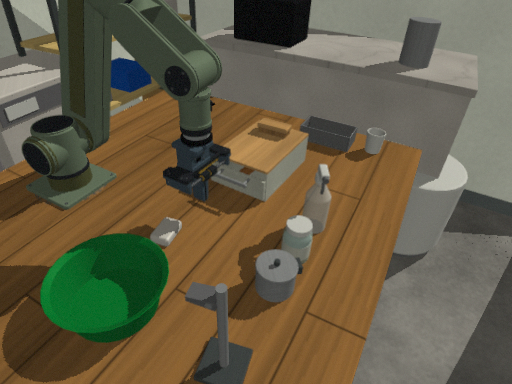

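The fingers closed on nothing: the width is 0.0004 and the drawer hasn't moved. I'll look at this from closer and from above.

```bash
python3 - <<'E'
from geo import *
snap('top','top1'); snap('wrist','wrist1')
a_=cv2.imread('pics/scene1.png')[110:230,140:330]; cv2.imwrite('pics/crop1.png',cv2.resize(a_,None,fx=4,fy=4,interpolation=cv2.INTER_CUBIC))
a_=cv2.imread('pics/top1.png')[160:280,80:280]; cv2.imwrite('pics/crop2.png',cv2.resize(a_,None,fx=4,fy=4,interpolation=cv2.INTER_CUBIC))
E
```

```text
(no output)
```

View pics/crop1.png

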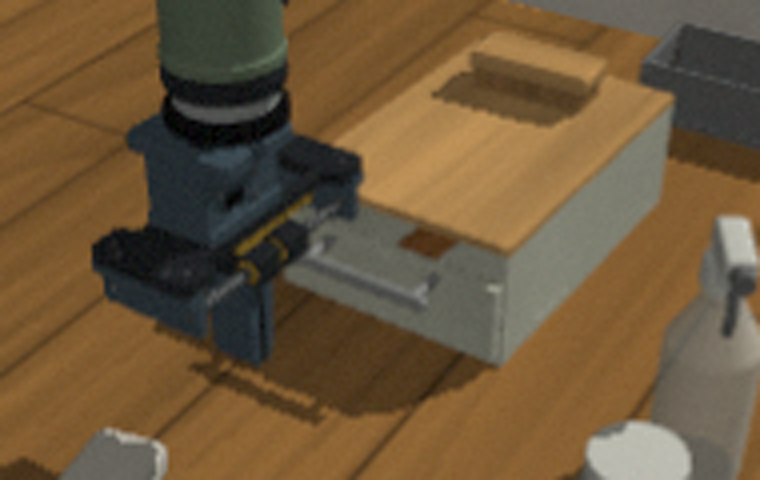

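View pics/crop2.png

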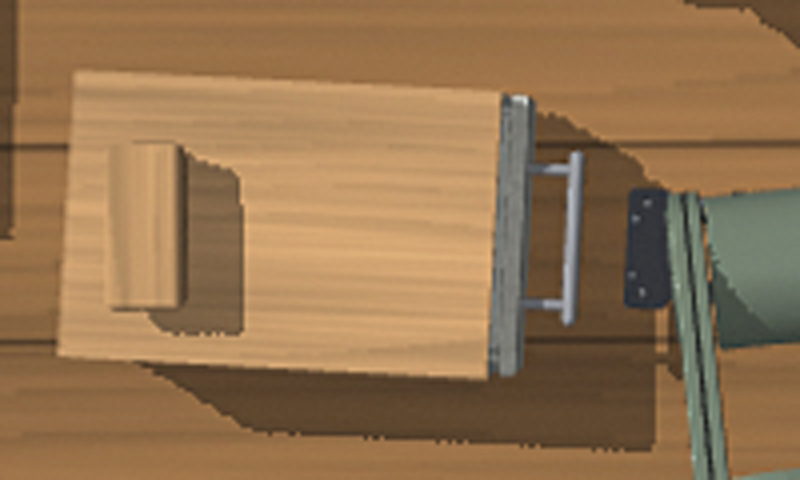

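View pics/wrist1.png

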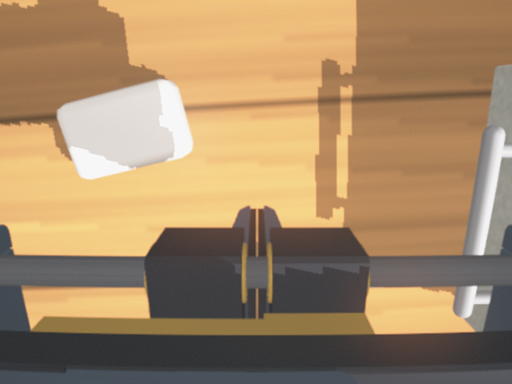

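```bash
python3 - <<'E'
from geo import *
for n in ('top1','wrist1','scene1','top0','scene0'):
    z=np.load(f'pics/{n}.npz'); c=C(cloud(z['im'],z['d'],z))
    m=(c[...,0]<-.176)&(c[...,0]>-.23)&(abs(c[...,1])<.042)&(c[...,2]>.055)&(c[...,2]<.1)
    P=c[m]; print(n,len(P)); 
    if len(P): print(np.percentile(P,[2,50,98],axis=0).round(4))
z=np.load('pics/top1.npz'); c=C(cloud(z['im'],z['d'],z)); print(c[222,236:250].round(3))
z=np.load('pics/wrist1.npz'); c=C(cloud(z['im'],z['d'],z)); print(c[215:260:10,245:275:8].round(3)); print(c[150:300:30,478:484:5].round(4))
E
```

```text
top1 123
[[-2.030e-01 -4.120e-02  7.330e-02]
 [-1.980e-01  2.000e-04  7.840e-02]
 [-1.928e-01  4.150e-02  8.290e-02]]
wrist1 2247
[[-0.2027 -0.0404  0.0727]
 [-0.1997  0.0129  0.0787]
 [-0.1933  0.0409  0.0808]]
scene1 99
[[-2.018e-01 -3.980e-02  6.970e-02]
 [-1.981e-01 -1.000e-04  7.570e-02]
 [-1.861e-01  4.060e-02  7.970e-02]]
top0 123
[[-2.030e-01 -4.120e-02  7.330e-02]
 [-1.981e-01  2.000e-04  7.850e-02]
 [-1.930e-01  4.140e-02  8.400e-02]]
scene0 96
[[-0.2019 -0.0399  0.0695]
 [-0.1981  0.0026  0.076 ]
 [-0.1842  0.0411  0.0794]]
[[-0.232  0.009 -0.005]
 [-0.241  0.003  0.212]
 [-0.244  0.003  0.209]
 [-0.246  0.003  0.212]
 [-0.249  0.003  0.21 ]
 [-0.251  0.002  0.212]
 [-0.254  0.002  0.21 ]
 [-0.256  0.002  0.215]
 [-0.259  0.002  0.208]
 [-0.261  0.002  0.208]
 [-0.264  0.002  0.209]
 [-0.269 -0.005  0.456]
 [-0.271 -0.005  0.465]
 [-0.273 -0.005  0.468]]
[[[-0.333  0.018  0.106]
  [-0.329  0.016  0.101]
  [-0.325  0.016  0.1  ]
  [-0.321  0.018  0.105]]

 [[-0.332  0.018  0.118]
  [-0.329  0.017  0.115]
  [-0.325  0.016  0.114]
  [-0.322  0.018  0.118]]

 [[-0.332  0.017  0.129]
  [-0.329  0.017  0.127]
  [-0.325  0.016  0.125]
  [-0.322  0.018  0.129]]

 [[-0.33   0.037  0.181]
  [-0.329  0.016  0.135]
  [-0.326  0.016  0.135]
  [-0.324  0.037  0.182]]

 [[-0.33   0.036  0.184]
  [-0.329  0.016  0.144]
  [-0.326  0.017  0.145]
  [-0.324  0.036  0.185]]]
[[[-1.544e-01  3.390e-02 -1.000e-04]
  [-2.027e-01  4.540e-02  7.690e-02]]

 [[-2.022e-01  2.820e-02  7.590e-02]
  [-2.009e-01  2.880e-02  7.830e-02]]

 [[-1.996e-01  1.060e-02  7.680e-02]
  [-1.988e-01  1.160e-02  7.980e-02]]

 [[-1.980e-01 -7.000e-03  7.920e-02]
  [-1.957e-01 -6.600e-03  8.020e-02]]

 [[-2.728e-01  3.190e-02  1.857e-01]
  [-2.713e-01  3.180e-02  1.855e-01]]]
```

```bash
python3 - <<'E'
from geo import *
s=arm.read_state(); print(s['tool_pos'],s['eef_rot'],s['joints'])
z=np.load('pics/scene1.npz'); c=C(cloud(z['im'],z['d'],z))
for r in range(180,204,2): print(r,c[r,196:210:3].round(3).tolist())
z=np.load('pics/wrist1.npz'); c=C(cloud(z['im'],z['d'],z))
for r in range(203,216,2): print(r,c[r,[240,250,270,276]].round(3).tolist())
E
```

```text
[0.47824269 0.05927779 0.05600907] [-2.28097431e+00 -2.16023862e+00 -3.16597317e-05] [ 9.94322869e-02  2.97382500e-01  1.95358041e+00  3.68651776e-05
  8.90626440e-01 -1.41703002e+00]
180 [[-0.35, -0.011, 0.166], [-0.365, -0.034, 0.184], [-0.353, -0.033, 0.176], [-0.35, -0.04, 0.177], [-0.312, -0.018, 0.146]]
182 [[-0.375, -0.033, 0.183], [-0.366, -0.034, 0.178], [-0.338, -0.02, 0.156], [-0.322, -0.016, 0.145], [-0.158, 0.107, -0.001]]
184 [[-0.378, -0.035, 0.18], [-0.34, -0.011, 0.147], [-0.338, -0.019, 0.149], [-0.324, -0.017, 0.141], [-0.166, 0.101, -0.002]]
186 [[-0.338, 0.001, 0.135], [-0.34, -0.01, 0.141], [-0.338, -0.018, 0.143], [-0.324, -0.017, 0.134], [-0.175, 0.094, -0.002]]
188 [[-0.337, 0.003, 0.127], [-0.339, -0.009, 0.134], [-0.337, -0.017, 0.136], [-0.325, -0.017, 0.128], [-0.186, 0.085, 0.001]]
190 [[-0.337, 0.003, 0.12], [-0.339, -0.008, 0.126], [-0.338, -0.018, 0.13], [-0.326, -0.018, 0.123], [-0.193, 0.08, -0.001]]
192 [[-0.337, 0.004, 0.114], [-0.337, -0.007, 0.118], [-0.337, -0.016, 0.122], [-0.326, -0.018, 0.116], [-0.202, 0.073, -0.0]]
194 [[-0.335, 0.006, 0.1
[... 622 characters left out ...]
.341, -0.01, -0.001], [-0.333, -0.009, 0.001], [-0.317, -0.009, 0.001], [-0.312, -0.009, 0.001]]
205 [[-0.341, -0.011, -0.0], [-0.333, -0.011, -0.0], [-0.317, -0.011, 0.001], [-0.312, -0.011, -0.0]]
207 [[-0.341, -0.012, 0.001], [-0.333, -0.012, 0.0], [-0.32, 0.018, 0.092], [-0.312, -0.013, -0.0]]
209 [[-0.336, 0.018, 0.096], [-0.331, 0.017, 0.092], [-0.321, 0.018, 0.095], [-0.312, -0.014, 0.001]]
211 [[-0.336, 0.018, 0.098], [-0.331, 0.017, 0.096], [-0.321, 0.018, 0.098], [-0.312, -0.016, 0.001]]
213 [[-0.335, 0.018, 0.102], [-0.331, 0.016, 0.098], [-0.321, 0.018, 0.102], [-0.318, 0.017, 0.1]]
215 [[-0.335, 0.018, 0.106], [-0.331, 0.016, 0.1], [-0.321, 0.018, 0.105], [-0.318, 0.018, 0.104]]
```

```bash
python3 - <<'E'
from geo import *
print(arm.pinch_z, [x for x in dir(arm) if not x.startswith('_')])
z=np.load('pics/scene0.npz'); X=cloud(z['im'],z['d'],z)
m=(abs(X[...,0]-.159)<.1)&(abs(X[...,1]-.552)<.1)&(X[...,2]>.12)&(X[...,2]<.24)
v,u=np.where(m); print(v.min(),v.max(),u.min(),u.max())
o=np.argsort(X[m][:,2])[:15]; print(X[m][o].round(3))
z=np.load('pics/top0.npz'); 
z=np.load('pics/wrist0.npz'); X=cloud(z['im'],z['d'],z); m=X[...,2]>.1; q=X[m]; o=np.argsort(q[:,2])[:10]; print(q[o].round(3))
z=np.load('pics/wrist1.npz'); p=z; print((-z['R'].T@z['t']).round(3))
E
```

```text
0.0188 ['Unreachable', 'camera_params', 'close_job', 'dwell', 'gripper_to', 'move_pose', 'move_straight', 'movej', 'pinch_z', 'read_camera', 'read_state', 'solve_ik']
68 80 190 218
[[0.177 0.597 0.213]
 [0.161 0.6   0.213]
 [0.166 0.599 0.214]
 [0.142 0.501 0.215]
 [0.188 0.594 0.216]
 [0.159 0.509 0.216]
 [0.159 0.603 0.216]
 [0.192 0.596 0.216]
 [0.185 0.591 0.216]
 [0.131 0.503 0.216]
 [0.149 0.498 0.217]
 [0.175 0.593 0.218]
 [0.165 0.6   0.218]
 [0.138 0.501 0.218]
 [0.179 0.594 0.218]]
[[0.129 0.509 0.212]
 [0.147 0.507 0.213]
 [0.157 0.604 0.213]
 [0.181 0.594 0.213]
 [0.158 0.604 0.213]
 [0.153 0.506 0.213]
 [0.163 0.599 0.213]
 [0.164 0.598 0.213]
 [0.179 0.594 0.213]
 [0.162 0.599 0.213]]
[0.406 0.063 0.26 ]
```

Both the scene and wrist depth (and the start pictures) put the real fingertips about 32 mm short of the reported TCP: 0.088 against 0.056 now, and 0.213 against 0.181 at the start. The first grasp therefore closed above the bar without touching it. I'll correct for this along tool z and repeat the pull.

```bash
cat >> geo.py <<'E'
L=.032
def tip(p,o): return np.asarray(p)+L*Rn.from_rotvec(o).as_matrix()[:,2]
def st(t):
    s=arm.read_state(); R=Rn.from_rotvec(s['eef_rot']).as_matrix()
    print(t,round(float(s['time']),2),'tip',C(s['tool_pos']-L*R[:,2]).round(4),'F',np.round(s['wrist_force'],1),'w',round(float(s['gripper_width']),4))
E
python3 - <<'E'
from geo import *
o=rv(a,down)
arm.move_straight(tip(W(-.327,0,.11),o),velocity=.15)
arm.gripper_to(.026,30)
arm.move_straight(tip(W(-.198,0,.11),o),velocity=.2)
arm.move_straight(tip(W(-.198,0,.055),o),velocity=.1); st('down')
arm.gripper_to(0,30); st('grip')
if arm.read_state()['gripper_width']<.006: raise SystemExit('missed')
arm.move_straight(tip(W(-.318,0,.055),o),velocity=.08); st('pull')
for x in (-.321,-.324,-.327):
    arm.move_straight(tip(W(x,0,.055),o),velocity=.03); st(x)
    if np.linalg.norm(arm.read_state()['wrist_force'])>12: break
E
```

```text
down 9.49 tip [-0.1982 -0.0004  0.0553] F [ 0.8  0.6 -0. ] w 0.026
grip 9.88 tip [-0.1977 -0.0005  0.0557] F [0.7 0.5 2.7] w 0.0103
pull 11.53 tip [-0.3183 -0.0005  0.0556] F [ 0.2 -0.3  6. ] w 0.0102
-0.321 11.78 tip [-0.3213 -0.0005  0.0556] F [ 0.  -0.   6.6] w 0.0102
-0.324 12.03 tip [-0.3219 -0.0005  0.0556] F [-0.7  8.4  5.5] w 0.01
-0.327 12.28 tip [-0.3219 -0.0005  0.0556] F [-0.5 21.5  3.5] w 0.0105
```

```bash
python3 - <<'E'
from geo import *
o=rv(a,down)
arm.move_straight(tip(W(-.322,0,.0555),o),velocity=.05)
arm.gripper_to(.027,30); st('open')
arm.move_straight(tip(W(-.322,0,.16),o),velocity=.15)
arm.gripper_to(.07,30)
arm.move_pose(tip(W(-.42,0,.2),o),rv(-b,down)); st('away')
im,d,p=snap('top','top2'); snap('scene','scene2'); snap('wrist','wrist2')
a_=cv2.imread('pics/top2.png')[160:280,80:280]; cv2.imwrite('pics/crop3.png',cv2.resize(a_,None,fx=4,fy=4,interpolation=cv2.INTER_CUBIC))
E
```

```text
open 13.0 tip [-3.223e-01  3.000e-04  5.530e-02] F [-0.1  0.  -0.9] w 0.0267
away 15.88 tip [-4.198e-01  1.000e-04  1.999e-01] F [-0.1 -0.6  0.6] w 0.0699
```

View pics/crop3.png

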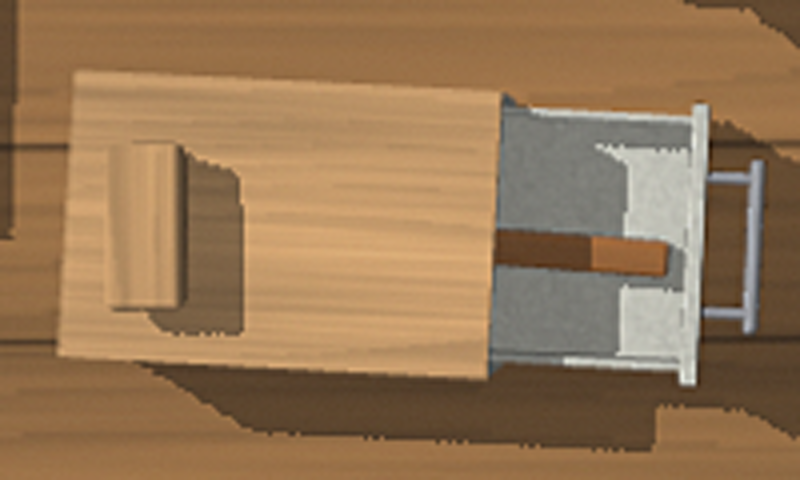

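View pics/wrist2.png

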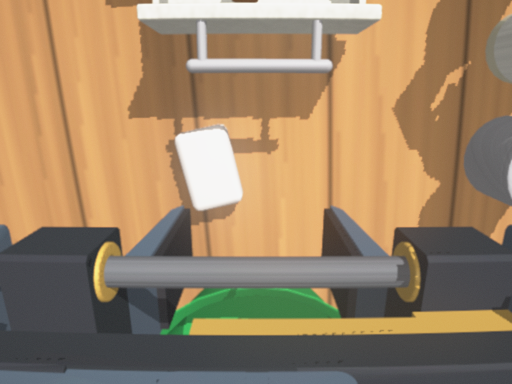

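View pics/scene2.png

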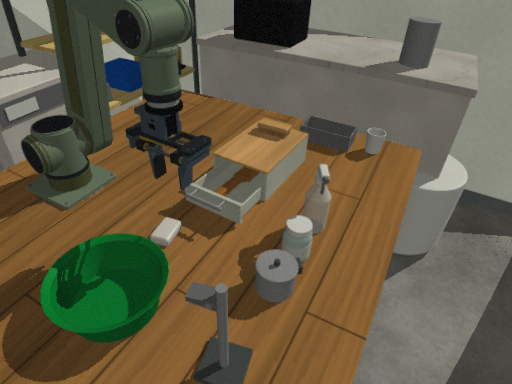

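The drawer is fully open. The paddle handle shows in the crop at (496–668, 232–275), brown and half in shadow. Next I'll measure its end and axis.

```bash
python3 - <<'E'
from geo import *
for n in ('top2','scene2'):
    z=np.load(f'pics/{n}.npz'); c=C(cloud(z['im'],z['d'],z)); hsv=cv2.cvtColor(z['im'],cv2.COLOR_RGB2HSV)
    m=(hsv[...,1]>100)&(hsv[...,0]<25)&(c[...,0]<-.148)&(c[...,0]>-.276)&(abs(c[...,1])<.08)&(c[...,2]>.035)&(c[...,2]<.06)
    P=c[m]; print(n,len(P),np.percentile(P,[1,50,99],axis=0).round(4))
    r=cv2.minAreaRect((P[:,:2]*1000).astype(np.float32)); print(r)
    print(np.polyfit(P[:,0],P[:,1],1))
    q=c[(c[...,0]<-.27)&(c[...,0]>-.3)&(abs(c[...,1])<.08)&(c[...,2]>.076)&(c[...,2]<.084)]; print('panel',np.percentile(q[:,0],[2,50,98]))
E
```

```text
top2 355 [[-0.2619 -0.0006  0.0404]
 [-0.2059  0.0115  0.0478]
 [-0.1489  0.024   0.0552]]
((-205.20523071289062, 11.359953880310059), (24.502044677734375, 114.8581314086914), 88.62294006347656)
[-0.02352557  0.00655614]
panel [-0.29265738 -0.28279239 -0.27681841]
scene2 193 [[-0.2367 -0.0071  0.0357]
 [-0.1938  0.0024  0.0461]
 [-0.1493  0.0206  0.0491]]
((-193.31890869140625, 6.851748466491699), (28.05329704284668, 88.67788696289062), 89.57928466796875)
[-0.04104291 -0.00417525]
panel [-0.29525523 -0.28226995 -0.2745104 ]
```

```bash
cat > pd.py <<'E'
from geo import *
sl=-.0236; p=a+sl*b; p/=np.linalg.norm(p); Z=np.array([0,0,1.]); n=np.cross(Z,p)
E0=W(-.2625,.0114+sl*(-.2625+.2055),.026)   # bottom of handle end
T0=E0+.240*p
G0=E0+.045*p+np.array([0,0,.006])  # fingertips at grasp
def pose(th,shift=0,lift=.0,off=np.zeros(3)):
    R=Rn.from_rotvec(n*th); F=T0+R.apply(G0-T0)+np.array([0,0,lift])-shift*R.apply(p)+off
    o=(R*Rn.from_rotvec(rv(-n,down))).as_rotvec(); return tip(F,o),o
th=np.radians(15)
B=np.array([.4593,-.2602,0])
def final(z=.25):
    o=rv(-n,down); F=B-.147*p; F[2]=z+.006; return tip(F,o),o
E
python3 - <<'E'
from pd import *
for q in [pose(0),pose(th,0,.003),pose(th,.2,.003),pose(th,.2,.003,Z*.14),final()]:
    j=arm.solve_ik(*q); print(q[0].round(3), None if j is None else np.round(j,2))
P,o=pose(0)
arm.gripper_to(.06,40)
arm.move_pose(P+Z*.12,o); st('above')
arm.move_straight(P+Z*.012,velocity=.15); st('near')
arm.move_straight(P,velocity=.04); st('down')
snap('scene','scene3')
arm.gripper_to(0,45); st('grip')
a_=cv2.imread('pics/scene3.png')[110:230,140:330]; cv2.imwrite('pics/crop4.png',cv2.resize(a_,None,fx=4,fy=4,interpolation=cv2.INTER_CUBIC))
E
```

```text
[0.473 0.169 0.   ] [ 0.32  0.4   1.97 -0.    0.77  0.4 ]
[0.473 0.169 0.054] [ 0.48  0.4   1.82 -0.25  1.07  0.7 ]
[ 0.457 -0.023  0.106] [ 0.13  0.24  1.93 -0.3   1.05  0.36]
[ 0.457 -0.023  0.246] [ 0.13  0.12  1.69 -0.26  1.39  0.26]
[ 0.448 -0.407  0.224] [-0.76  0.35  1.42  0.    1.38 -0.68]
above 17.26 tip [-0.2181  0.0114  0.1522] F [ 0.  -0.2  1.1] w 0.0598
near 18.12 tip [-0.2177  0.0108  0.0448] F [-1.1  0.5 -0.3] w 0.0599
down 18.57 tip [-0.2175  0.0118  0.0318] F [-0.1 -0.9 -0.3] w 0.06
grip 19.24 tip [-0.2175  0.0116  0.032 ] F [1.1 0.  0.9] w 0.0258
```

View pics/crop4.png

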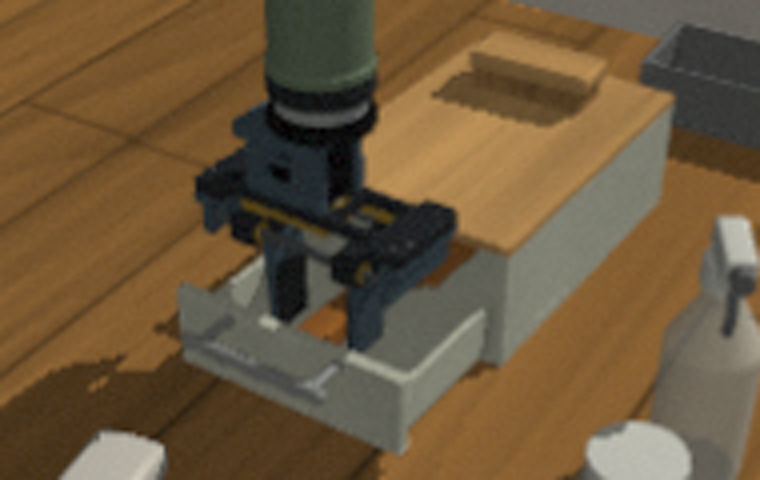

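The fingers straddle the handle and the grip width of 25.8 mm matches its 26 mm. Now I'll tilt it.

```bash
python3 - <<'E'
from pd import *
for f in (.25,.5,.75,1):
    P,o=pose(th*f,0,.003*f); arm.move_straight(P,o,velocity=.05); st(f)
    if np.linalg.norm(arm.read_state()['wrist_force'])>12: break
snap('scene','scene4')
a_=cv2.imread('pics/scene4.png')[110:230,140:330]; cv2.imwrite('pics/crop5.png',cv2.resize(a_,None,fx=4,fy=4,interpolation=cv2.INTER_CUBIC))
E
```

```text
0.25 19.67 tip [-0.2166  0.012   0.0453] F [-0.8  0.1 -1.5] w 0.0256
0.5 20.09 tip [-0.2152  0.012   0.0585] F [-0.5  0.2 -0.5] w 0.0255
0.75 20.52 tip [-0.2128  0.0119  0.0718] F [ 0.6 -0.2  0. ] w 0.0254
1 20.94 tip [-0.2095  0.0118  0.0849] F [-0.9 -0.1 -1.5] w 0.0256
```

View pics/crop5.png

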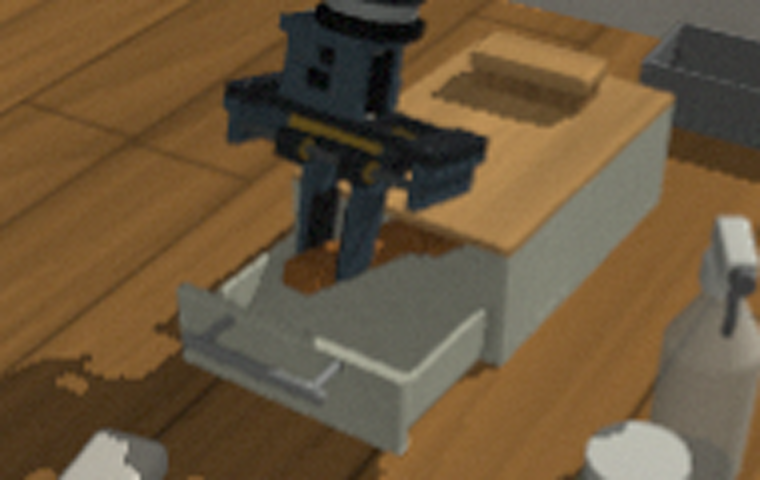

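```bash
python3 - <<'E'
from pd import *
z=np.load('pics/scene4.npz'); c=C(cloud(z['im'],z['d'],z)); hsv=cv2.cvtColor(z['im'],cv2.COLOR_RGB2HSV)
m=(hsv[...,1]>100)&(hsv[...,0]<25)&(c[...,0]<-.14)&(c[...,0]>-.3)&(abs(c[...,1])<.06)&(c[...,2]>.05)&(c[...,2]<.15)
P=c[m]
for x in np.arange(-.27,-.14,.01):
    q=P[abs(P[:,0]-x)<.005]
    if len(q): print(round(x,3),len(q),q[:,2].min().round(3),q[:,2].max().round(3))
E
```

```text
-0.25 51 0.093 0.111
-0.24 22 0.093 0.11
-0.23 24 0.088 0.108
-0.22 17 0.094 0.105
-0.21 11 0.1 0.109
-0.2 7 0.096 0.1
-0.19 7 0.093 0.107
-0.18 7 0.075 0.142
-0.17 9 0.072 0.09
-0.16 12 0.07 0.088
-0.15 16 0.068 0.107
```

The measured handle end spans z 0.093–0.111, and the top face near the roof edge is about 0.086. That agrees with the plan and clears both edges, so I'll draw it out.

```bash
python3 - <<'E'
from pd import *
for s in (.07,.14,.21):
    P,o=pose(th,s,.003); arm.move_straight(P,o,velocity=.08); st(s)
    if np.linalg.norm(arm.read_state()['wrist_force'])>12: break
snap('scene','scene5'); snap('top','top5')
E
```

```text
0.07 22.02 tip [-0.2766  0.013   0.1033] F [-0.2  0.4 -0.9] w 0.0256
0.14 23.04 tip [-0.3443  0.0146  0.1214] F [-0.3 -0.3 -1.4] w 0.0258
0.21 24.07 tip [-0.4119  0.0163  0.1395] F [-0.3  0.4 -0.2] w 0.0257
```

View pics/scene5.png

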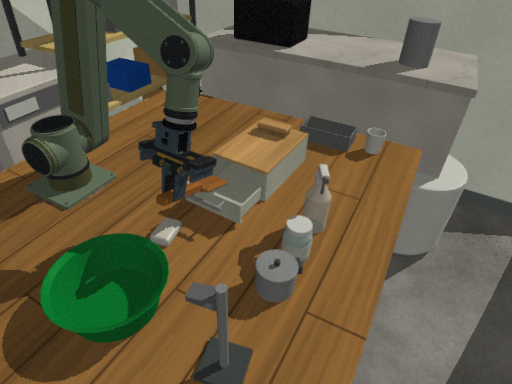

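View pics/top5.png

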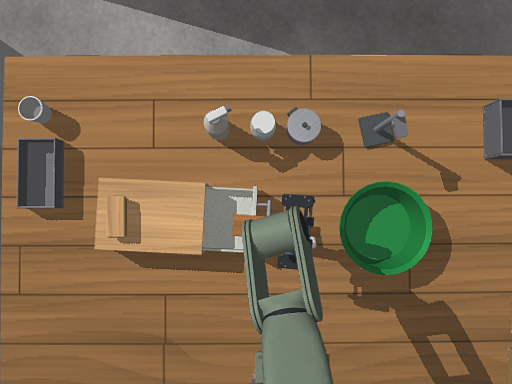

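The blade tip (top view col ~233) is clear of the roof edge (col ~204), and nothing else has moved. Next I'll lift it and carry it to the basin.

```bash
python3 - <<'E'
from pd import *
P,o=pose(th,.21,.003,Z*.15); arm.move_straight(P,o,velocity=.12); st('lift')
F,of=final(.25)
arm.move_straight((P+F)/2,Rn.from_rotvec(of).as_rotvec(),velocity=.12); st('mid')
arm.move_straight(F,of,velocity=.12); st('final')
arm.dwell(.5); st('still')
snap('scene','scene6'); snap('top','top6'); 
E
```

```text
lift 25.57 tip [-0.4121  0.0167  0.2889] F [ 0.2  0.9 -0.2] w 0.0257
mid 27.28 tip [-0.6066  0.0107  0.2734] F [-0.3  0.3 -0.1] w 0.0259
final 29.0 tip [-0.7934  0.0049  0.2562] F [ 0.9 -0.4 -1. ] w 0.0257
still 29.5 tip [-0.7939  0.005   0.256 ] F [-0.3 -0.8 -0.8] w 0.0257
```

View pics/scene6.png

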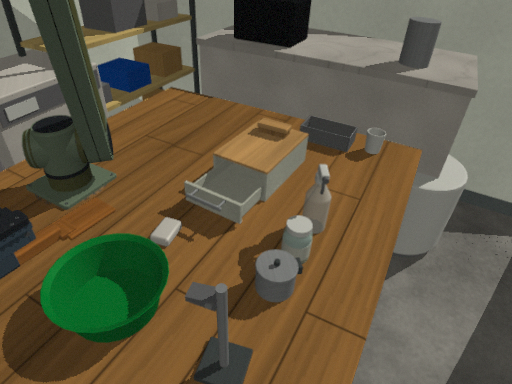

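View pics/top6.png

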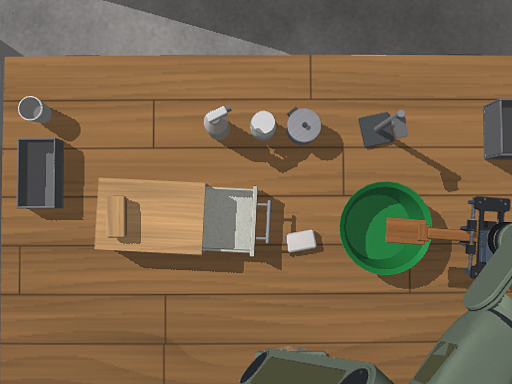

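```bash
python3 - <<'E'
from pd import *
X={}
for n in ('top0','top6'):
    z=np.load(f'pics/{n}.npz'); X[n]=(cloud(z['im'],z['d'],z),cv2.cvtColor(z['im'],cv2.COLOR_RGB2HSV))
x,h=X['top6']
m=(x[...,2]>.2)&(x[...,2]<.32)&(x[...,1]>-.42)&(x[...,1]<-.1)&(h[...,0]<20)&(h[...,1]>100)
P=x[m]; print(len(P),np.percentile(P,[1,50,99],axis=0).round(3))
ys=P@p
for t in np.arange(ys.min(),ys.max(),.02):
    q=P[(ys>=t)&(ys<t+.02)]; print(q.mean(0).round(3), np.ptp(q[:,0]).round(3))
print('exp mid',B,'tip',B+.048*p)
for k in X:
    x,h=X[k]; H=x[...,2]
    s=x[225:256,282:322].reshape(-1,3); s=s[(s[:,2]>.018)]; r=cv2.minAreaRect((s[:,:2]*1000).astype(np.float32)); print(k,'soap',r)
    g=(h[...,0]>45)&(h[...,0]<80)&(h[...,1]>150)&(abs(H-.09)<.006); g[:,425:]=0; q=x[g][:,:2]
    A=np.c_[2*q,np.ones(len(q))]; 
    c,_,_,_=np.linalg.lstsq(A,(q**2).sum(1),rcond=None); print(k,'basin',c[:2], x[g].min(0), x[g].max(0))
c=C(X['top6'][0]); q=c[(c[...,0]<-.31)&(c[...,0]>-.34)&(abs(c[...,1])<.04)&(c[...,2]>.06)]; print('bar',np.median(q,0))
d=np.load('pics/top0.npz')['d']-np.load('pics/top6.npz')['d']; print('diff others',(abs(d[90:160,190:420])>.02).sum(), (abs(d[170:265,90:200])>.02).sum())
E
```

```text
1459 [[ 0.429 -0.407  0.254]
 [ 0.455 -0.285  0.26 ]
 [ 0.487 -0.215  0.276]]
[ 0.446 -0.407  0.273] 0.024
[ 0.448 -0.391  0.272] 0.024
[ 0.449 -0.371  0.272] 0.026
[ 0.451 -0.351  0.272] 0.024
[ 0.453 -0.331  0.272] 0.024
[ 0.455 -0.31   0.265] 0.058
[ 0.456 -0.291  0.26 ] 0.058
[ 0.457 -0.271  0.258] 0.058
[ 0.46  -0.252  0.258] 0.058
[ 0.461 -0.232  0.258] 0.058
[ 0.461 -0.217  0.258] 0.055
exp mid [ 0.4593 -0.2602  0.    ] tip [ 0.46303655 -0.21234566  0.        ]
top0 soap ((421.96990966796875, -32.14303207397461), (54.99711227416992, 85.06812286376953), 9.793088912963867)
top0 basin [ 0.45962472 -0.25886176] [ 0.33222197 -0.36887311  0.08401668] [ 0.58557914 -0.13282447  0.09588084]
top6 soap ((421.8460693359375, -32.16756057739258), (54.75208282470703, 85.221435546875), 9.91256332397461)
top6 basin [ 0.45954145 -0.25897576] [ 0.33268708 -0.36885233  0.08401573] [ 0.58542942 -0.13307626  0.09551342]
bar [-0.32315113 -0.00076415  0.07881765]
diff others 139 88
```

```bash
python3 - <<'E'
from pd import *
st('end'); print(np.abs(arm.read_state()['joint_velocities']).max()); arm.close_job()
E
```

```text
end 29.6 tip [-0.794   0.0051  0.256 ] F [ 0.2 -0.3 -0.8] w 0.0259
0.0021527449680803635
the job is handed in; nothing more can be done
```

The job is done and handed in at 29.6 s. I pulled the drawer to its stop, tipped the paddle 15° and drew it out slantwise. It is now held level and still over the basin.

**Last checks**
- **Paddle:** the middle of the blade is at about (0.459, -0.261), and the basin centre measures (0.4595, -0.259). The underside is at about 0.25 m, roughly 160 mm above the rim. The grip width is steady at 25.8 mm, and the arm was at rest when I handed in.
- **Drawer:** the handle bar is at cabinet x = -0.323, so the drawer is still at its stop.
- **Other things:** the soap and basin are within 0.3 mm of where they started. The spray, jar, canister, post and brush look unmoved when the before and after pictures are compared. I did not re-measure those five one by one.

**What disagreed:** the first pull closed on nothing. The real fingertips sit about 32 mm short of the reported TCP along the tool axis, so the fingers shut just above the bar without touching anything. I measured that offset in the scene and wrist depth pictures, corrected for it, and the second pull worked. The highest wrist force I read, 22 N, was at the drawer stop.

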